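# Take the LED light off its locking hook and dock it

### The arm

A 6-joint arm with a two-finger parallel gripper is mounted at the origin on the work surface. World frame = base frame: x ahead of the robot, y to its left, z up, the work surface at z = 0. Lengths are in mm, angles in rad, forces in N, time in s.
With the tool pointing down it reaches from about 350 to 875 mm from the base axis. Payload 4.2 kg.
Tool frame: the origin (TCP) lies at the very end of the fingers, on their centre line; the grasp point (between the pads) lies 19 mm behind it; z points along the fingers, y is the line along which they close (so a half turn about z gives the same grasp; the last joint's range is limited). The gripper opens to 85 mm and grips with 20 to 120 N. Pads are 22 mm wide; open, the fingers measure 114 mm over their backs; the gripper's body (76 mm by 85 mm) begins 54 mm behind the grasp point. The pads swing forward as they close: fully open they stand 13 mm farther back than shut.
Start: joints at [-1.044, 0.385, 0.008, 0, -1.194, -0.259], TCP at [165.398, -602.696, 231.312] pointing down, gripper open.
Joint ranges: [-3.14, 3.14], [-1.21, 2.06], [-1.07, 1.41], [-3.16, 2.05], [-2.99, -0.16], [-3.1, 3.1]. Speed limits (rad/s): [2.79, 2.79, 3.14, 3.14, 3.14, 3.14].

### API

Orientations are given as a unit quaternion [x, y, z, w].
In Python, from bench import arm, optics gives the robot as it stands. The module is installed in compiled form; this text tells all that it offers.
- The arm moves only by the tool step_arm, never from a script. Its argument "motion" is a list of rows, each an object with "dr": the turn, a rotation vector about the tool's x, y, z in units of 8 degrees (1.0 is 8 degrees), a list of three; "slide": the shift along the tool's x, y, z in mm, a list of three; "jaw": the finger opening in mm, from 0 to 85.4. A call has exactly 8 rows; each row is the pose to reach, as a shift and turn from the pose commanded when the call began, along the tool's axes at that moment; what a row does not reach only later rows make up. A row lasts 1/8 s, in which the tool goes at most 62.5 mm and 10.7 degrees, less where a joint would pass 70% of its speed; a pose out of reach is approached as far as the arm can. A call with a gripper value outside its range is refused whole. The fingers move at their own pace and stop on an object; the grip force is fixed at half the most. Time passes only in rows, so rows that repeat a pose let the fingers close, or fill a call up. It gives the time, the measured TCP pose, the force, the opening and the grip force at its end, in the units of the state.
- arm.read_state(): the state, without advancing time (a new reading comes with each control period).
- optics.get_image(name): name is "scene" or "top"; returns the picture (384x512x3 uint8, blue, green, red); there is no depth.
- optics.camera_info(name): a dict with "camera_matrix" (3x3 intrinsics, pixels), "view" (4x4, takes a point from world to camera coordinates). Camera axes: x right, y up, looking along -z (the intrinsics and any distortion apply to the point x, -y, -z); pixel columns grow to the right and rows downward; lengths in mm; the calibration is good to about 2 mm. A picture is of the moment at which its call begins. camera_info takes no time and is no camera call.
- arm.job_done(): hands the job in; it is judged then, once.
The state is a dict: "clock": time; "joints": joint angles; "joint_vel": joint speeds; "joint_efforts": joint torques, N m; "position": TCP position; "ee_rot": TCP orientation; "contact_force": force on the tool from outside, world axes, zero at the start; "wrist_torque": the same for the moment, N m; "gripper_width": finger opening in mm; "grasp_force": force on a finger pad.
Only numpy, scipy, OpenCV 4.12 (cv2) and the standard library are available. Lean on these libraries where they do the work, as an engineer would, in place of code of your own. Each camera call takes 0.05 s, during which the arm holds its last target. There are 200 camera calls.

### The job

Take the black LED light with the white face off its locking hook: press that hook's red sprung keeper down flush, gently, and keep it down while you draw the light's hanging tab out over it, never tugging the tab against the keeper. Then stand the light upright in the grey charging dock, lowered gently and fully home on the dock's floor, and let go. Leave the blue power pack hanging on its own hook with its keeper alone, and do not disturb anything else on the bench.

Things in the scene. Friction and masses are not known exactly. Their poses are not given: they have to be found in the camera images.
- rail: Post on a steel foot fixed on the bench, carrying a 25 mm aluminium boom, 235 mm high, with two locking hooks 180 mm apart. Origin: on the bench below the midpoint between the two seat points. The hooks point along its -x; the boom runs along y, 67 mm behind (+x) them, from the post at y = +260 to y = -160 mm. Nothing but keepers, noses and the post's head (+10 mm) is higher than the bars.
- seat_left (a point): Point on the left (+y) hook where a hanging tab bears: middle of the top of its level steel bar (14 wide, 12 mm deep), 235 mm above the bench. From here the bar runs 78 mm to -x; its last 8 mm is a nose 4 mm higher than the bar: a tab must be lifted 5 to 9 mm to pass over it. Axes as rail.
- seat_right (a point): The same point on the right (-y) hook, near the boom's free end. Axes as rail. The boom gives when pushed down and comes back: by about 7 mm per 10 N at the right hook, 2 mm per 10 N at the left; with the light taken off it rises by up to 3 mm. Clamps fill the space from 49 mm behind (+x) each seat point.
- keeper_left (a joint): Red sprung tongue of the left hook, 54 long, 12 wide, 3 mm thick, along the bar's top; hinge 62 mm in front (rail -x) of the seat point, free end 8 to 10 mm in front of it. 0 rad = sprung up, free end about 15 mm above the bar; 0.28 = flush, its top level with the bar. At its free end about 4 N starts it and 10 N holds it flush, then solid bar. Springs up when let go.
- keeper_right (a joint): Red sprung tongue of the right hook, 54 long, 12 wide, 3 mm thick, along the bar's top; hinge 62 mm in front (rail -x) of the seat point, free end 8 to 10 mm in front of it. 0 rad = sprung up, free end about 15 mm above the bar; 0.28 = flush, its top level with the bar. At its free end about 4 N starts it and 10 N holds it flush, then solid bar. Springs up when let go.
- light: Black LED light 110 wide (y), 30 thick (x), 110 high, white face to -x, 0.27 to 0.47 kg, on either hook. On its top, centred, a flat upright aluminium tab 50 wide, 8 thick (x), up to 165 mm above the underside, with a window 24 wide from 120 to 141 mm for the hook: the solid web above it is 24 high. Hung, it can rise 9 mm on the bar. Origin: centre of the underside.
- light_eye (a point): Middle of the upper edge of the window in the light's tab (lower edge of the web), 141 mm above the underside; hung, it bears on the seat point. With the web gripped across its 8 mm and the fingertips down at this level, the finger in front (rail -x) comes down on the keeper's free end and holds it flush, so the light can be drawn out to -x.
- pack: Blue power pack, 95 x 45 x 110 mm, with the same tab in dark steel, on the other hook; stays there. Origin: centre of the underside.
- dock: Grey charging dock fixed on the bench, 140 wide (y), 75 deep (x). Open pocket for the light's foot: 116 (y) by 35 (x), 35 mm deep, walls to 47 mm above the bench and a flared mouth up to 58 mm. The light's width goes along the dock's y, its face to either side. Origin: on the bench under the pocket's centre.
- dock_floor (a point): Centre of the dock's pocket floor, 12 mm above the bench. Axes as dock.
- bottle: White bottle, blue cap, 170 mm high; leave alone. Origin: centre of the underside.
- paperbox: Yellow paper box 190 x 140 x 35 mm; leave alone. Origin: centre of the underside.
- filmcan_a: Film can, grey lid, 34 mm wide, 52 mm high; leave alone. Origin: centre of the underside.
- filmcan_b: Film can, yellow lid, 34 mm wide, 52 mm high; leave alone. Origin: centre of the underside.
- lens: Black camera lens 76 mm wide, 75 mm high; leave alone. Origin: centre of the underside.
- battery: Battery 70 x 40 x 22 mm; leave alone. Origin: centre of the underside.
- mug: Blue mug 80 mm wide, 95 mm high; leave alone. Origin: centre of the underside.

How it is judged:
By the outcome, as a careful person would: the job done as asked, in the order asked, and still so for the second after the job is handed in, with the robot touching nothing.
It also fails if it takes over 72 s, if anything falls off the work surface, if the arm or the gripper's body presses on something with over 40 N, if the wrist force passes 120 N, or if a joint passes its speed limit or range.

## Working session

There is one attempt and no reset: what is moved stays moved. The work goes in short steps, Python scripts to look and compute and a tool call to move; the robot and the scene stay as the last step left them, time stands still between calls to the robot, and variables do not carry over. Pictures are saved under pics/ and viewed, at most 10 in all, crops included, and the job is handed in when it is done.

Besides the shell and the picture viewer there is one more tool, called after "Call:" by a JSON object that holds its "op" and its "data". step_arm: Moves the arm, as the interface text tells. Its arguments: {"type":"object","properties":{"motion":{"type":"array","items":{"type":"object","properties":{"dr":{"type":"array","items":{"type":"number"}},"slide":{"type":"array","items":{"type":"number"}},"jaw":{"type":"number"}}}}},"required":["motion"]}

```bash
mkdir -p pics
python3 - <<'E'
from bench import arm, optics
import cv2, numpy as np
np.set_printoptions(precision=3,suppress=True)
print(arm.read_state())
for n in("scene","top"):
    im=optics.get_image(n); cv2.imwrite(f"pics/{n}0.png",im)
    cv2.imwrite(f"pics/{n}0b.png",cv2.resize(im,(800,600),interpolation=cv2.INTER_CUBIC))
    i=optics.camera_info(n); print(n,i)
E
```

```text
{'clock': 0.0, 'joints': array([-1.044,  0.386,  0.007, -0.001, -1.194, -0.259]), 'joint_vel': array([ 0.   , -0.001, -0.002,  0.   , -0.001,  0.   ]), 'joint_efforts': array([  0.001, -39.229,  18.84 ,   4.186,  -0.005,  -0.   ]), 'position': array([ 165.252, -602.148,  230.221]), 'ee_rot': array([-0.133,  0.991,  0.001, -0.   ]), 'contact_force': array([ 0.014, -0.158,  0.558]), 'wrist_torque': array([-0.002,  0.007,  0.024]), 'grasp_force': 0.0, 'gripper_width': 85.3907909623062}
scene {'camera_matrix': array([[408.188,   0.   , 252.973],
       [  0.   , 408.188, 188.549],
       [  0.   ,   0.   ,   1.   ]]), 'view': array([[   -0.887,     0.461,     0.017,   491.816],
       [   -0.261,    -0.533,     0.805,    13.95 ],
       [    0.381,     0.71 ,     0.593, -1583.527],
       [    0.   ,     0.   ,     0.   ,     1.   ]])}
top {'camera_matrix': array([[350.175,   0.   , 256.392],
       [  0.   , 350.175, 195.755],
       [  0.   ,   0.   ,   1.   ]]), 'view': array([[    0.016,    -1.   ,    -0.006,   -26.754],
       [    0.993,     0.015,     0.114,  -545.371],
       [   -0.114,    -0.007,     0.993, -1109.744],
       [    0.   ,     0.   ,     0.   ,     1.   ]])}
```

View pics/scene0b.png

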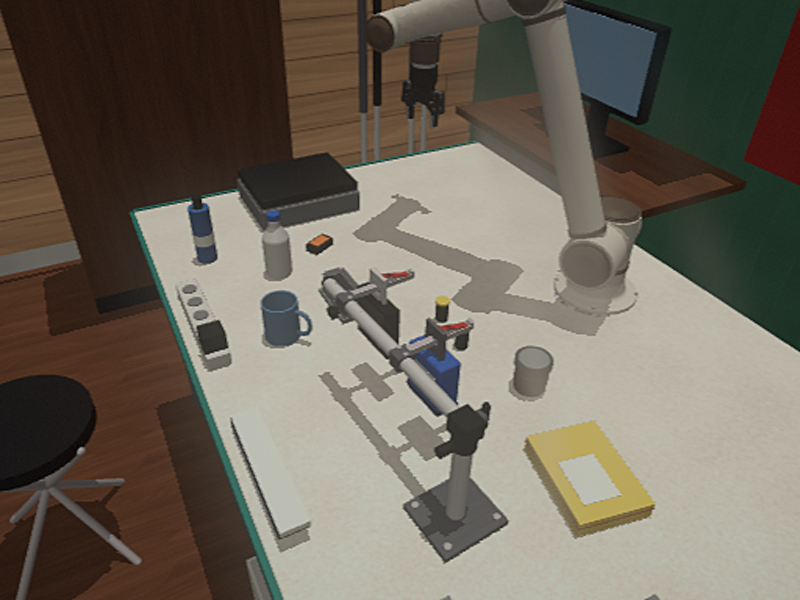

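View pics/top0b.png

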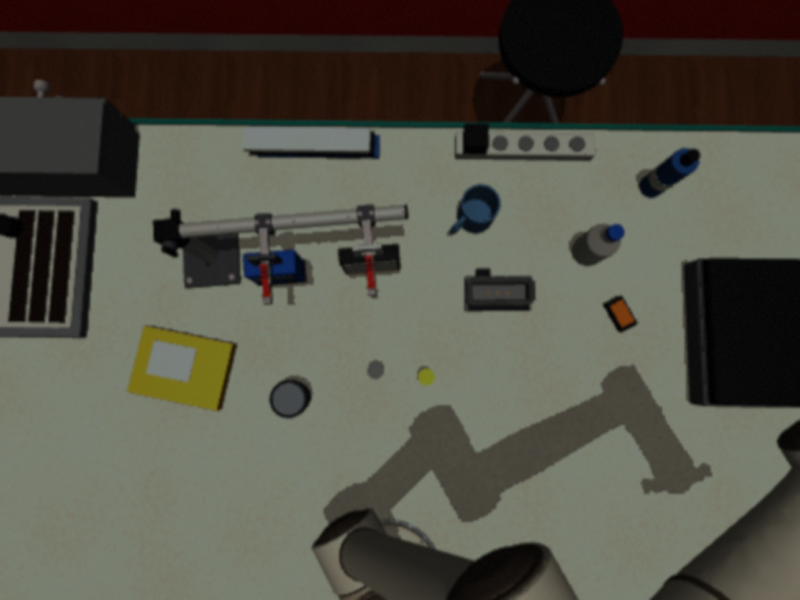

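The scene picture shows the light (black) on the right hook at about (370,315), with the pack on the left hook. In the top picture (800x600) the right keeper is at (370,275), the left keeper at (266,285) and the dock at (499,292). Next I'll enlarge these areas.

Run:
```python
import cv2
a=cv2.imread("pics/top0.png")[120:204,145:355]  # 210x84
cv2.imwrite("pics/topc.png",cv2.resize(a,None,fx=3.8,fy=3.8,interpolation=cv2.INTER_CUBIC))
b=cv2.imread("pics/scene0.png")[165:265,195:325] #130x100
cv2.imwrite("pics/scec.png",cv2.resize(b,None,fx=6,fy=6,interpolation=cv2.INTER_CUBIC))
```

```text
(no output)
```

View pics/topc.png

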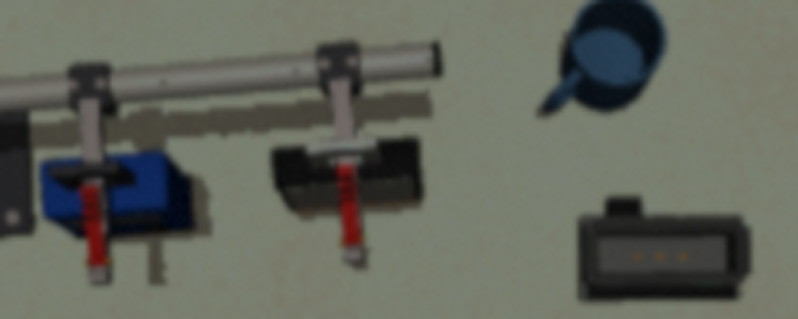

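View pics/scec.png

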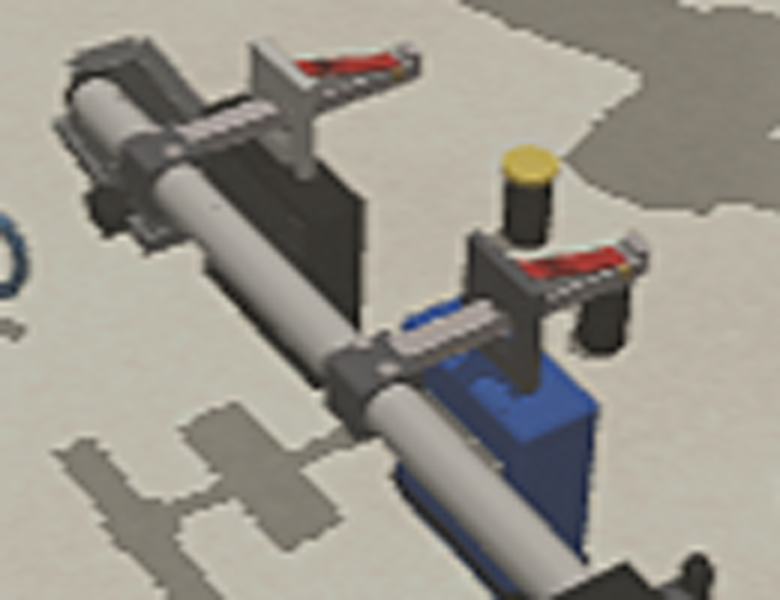

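The top crop (×3.8) shows the right nose at (352,254), the left nose at (97,273), the boom end at (437,58) and the dock's outer edge at 580–742 × 216–299. The scene crop (×6) shows the right nose at (410,55), the left nose at (640,250) and the light's tab top running from (258,42) to (318,88). I'll fit the rail pose and make finer crops.

```bash
cat > h.py <<'E'
import numpy as np, cv2
from bench import arm, optics
from scipy.optimize import least_squares
from scipy.spatial.transform import Rotation as R
np.set_printoptions(precision=2,suppress=True)
I={n:optics.camera_info(n) for n in("scene","top")}
def proj(n,P):
    P=np.atleast_2d(P).astype(float); V=np.array(I[n]["view"]); c=P@V[:3,:3].T+V[:3,3]
    q=np.c_[c[:,0],-c[:,1],-c[:,2]]@np.array(I[n]["camera_matrix"]).T; return q[:,:2]/q[:,2:]
def pose(p,L):
    c,s=np.cos(p[2]),np.sin(p[2]); L=np.atleast_2d(L).astype(float)
    return np.c_[p[0]+c*L[:,0]-s*L[:,1],p[1]+s*L[:,0]+c*L[:,1],L[:,2]]
def tri(n,uv,z):  # pixel -> world at height z
    return least_squares(lambda q:proj(n,[q[0],q[1],z])[0]-uv,[600,0]).x
def fit(obs,p0):
    f=lambda p:np.concatenate([proj(n,pose(p,l))[0]-uv for n,l,uv in obs])
    r=least_squares(f,p0,loss="soft_l1"); return r.x,f(r.x).reshape(-1,2)
E
python3 - <<'E'
from h import *
T=lambda u,v:(np.array([u,v])+.5)/3.8-.5+[145,120]
S=lambda u,v:(np.array([u,v])+.5)/6-.5+[195,165]
obs=[("top",[-74,-90,239],T(352,254)),("top",[-74,90,239],T(97,273)),("top",[67,-160,222],T(437,58)),
("scene",[-74,-90,239],S(408,58)),("scene",[-74,90,239],S(637,250)),("scene",[0,-115,259],S(258,42)),("scene",[-4,-65,259],S(318,88)),("scene",[0,115,259],S(540,287)),("scene",[0,65,259],S(473,236)),
("top",[0,-90,259],T(343,148)),("top",[0,90,259],T(92,174))]
p,r=fit(obs,[720,0,0.08]); print(p,"\n",r)
print("seats",pose(p,[[0,-90,235],[0,90,235]]))
print("tops",[tri("top",T(352,254),239),tri("top",T(97,273),239)])
d=[T(580,216),T(742,216),T(738,298),T(580,299)]
print("dock outer z50",[tri("top",q,50) for q in d])
d=[T(598,236),T(727,235),T(727,276),T(598,276)]
print("dock inner z12",[tri("top",q,12) for q in d])
t=cv2.imread("pics/top0.png");s=cv2.imread("pics/scene0.png")
z=lambda a,f:cv2.resize(a,None,fx=f,fy=f,interpolation=cv2.INTER_CUBIC)
A=z(t[165:205,290:350],10); B=z(t[145:195,210:260],8)
A2=np.zeros((600,800,3),np.uint8); A2[:400,:600]=A
A2[400:,:]=z(t[148:168,212:292],10)
cv2.imwrite("pics/c3.png",cv2.convertScaleAbs(A2,alpha=1.6))
E
```

```text
[608.43 129.16 -43.88] 
 [[-0.11  0.68]
 [-0.26  1.62]
 [-1.04  0.54]
 [-0.2  -1.63]
 [-0.27 -1.58]
 [-0.9  -1.2 ]
 [-0.4  -0.91]
 [-0.12  1.06]
 [-0.51 -0.86]
 [-0.49 -0.18]
 [-2.53 -1.03]]
seats [[617.79  39.65 235.  ]
 [599.07 218.67 235.  ]]
tops [array([546.03,  31.71]), array([529.83, 210.49])]
dock outer z50 [array([ 608.11, -148.99]), array([ 610.18, -286.15]), array([ 540.22, -282.01]), array([ 537.33, -149.19])]
dock inner z12 [array([ 597.17, -168.95]), array([ 599.77, -281.71]), array([ 563.61, -281.35]), array([ 561.89, -168.99])]
```

View pics/c3.png

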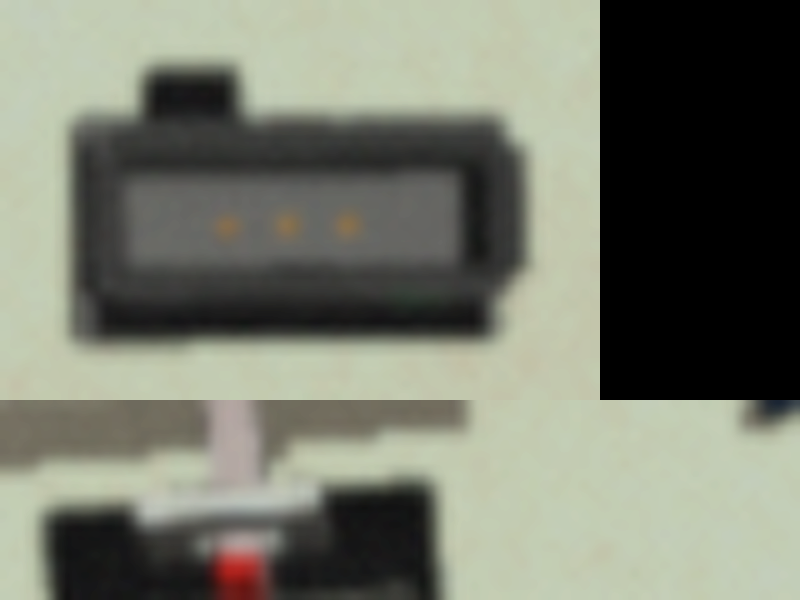

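The composite shows the dock contacts centred at (288,227) in the ×10 crop, with the floor's right edge at 462, which gives the correct 58 mm half width. The light's tab top runs from (135,512) to (322,494), so its yaw is about 6°. Now I'll convert these to positions.

Run:
```python
from h import *
C=lambda u,v,o:(np.array([u,v])+.5)/10-.5+o
k=tri("top",C(228.5,103,[212,148]),259); print("tab top (z259/256)",k,tri("top",C(228.5,103,[212,148]),256))
a,b=tri("top",C(135,112,[212,148]),259),tri("top",C(322,94,[212,148]),259); print(a,b,np.hypot(*(a-b)),np.arctan2(-(a-b)[0],(a-b)[1]))
d=tri("top",C(288,226.5,[290,165]),12); print("dock",d, tri("top",C(462,226,[290,165]),12),tri("top",C(288,172,[290,165]),12))
# scene estimate of tab top corners
S=lambda u,v:(np.array([u,v])+.5)/6-.5+[195,165]
for z in(259,256):print("scene tab mid",(tri("scene",S(258,42),z)+tri("scene",S(318,88),z))/2)
s=arm.read_state(); r=R.from_quat(s["ee_rot"]); yaw=0.102
t=np.array([*k,300.]); print("slide",r.inv().apply(t-s["position"]))
# target: tool y along yaw+pi
want=R.from_matrix(np.array([[np.sin(yaw)*-1*-1*-1,-np.cos(yaw),0],[np.cos(yaw),-np.sin(yaw),0],[0,0,-1]]))
print(want.as_matrix(),(r.inv()*want).as_rotvec()/np.radians(8))
```

```text
tab top (z259/256) [619.28  39.7 ] [619.95  39.92]
[616.5  64.3] [622.06  15.09] 49.5215125695612 0.11259157807760779
dock [ 579.66 -223.19] [ 580.7  -280.86] [ 597.95 -223.27]
scene tab mid [616.47  45.05]
scene tab mid [614.54  41.15]
slide [-607.58  499.16  -68.76]Traceback (most recent call last):
  File "<stdin>", line 12, in <module>
  File "scipy/spatial/transform/_rotation.pyx", line 1143, in scipy.spatial.transform._rotation.Rotation.from_matrix
ValueError: Non-positive determinant (left-handed or null coordinate frame) in rotation matrix 0: [[-0.1  -0.99  0.  ]
 [ 0.99 -0.1   0.  ]
 [ 0.    0.   -1.  ]].
```

Call:
{"op": "step_arm", "data": {"motion": [{"dr": [0, 0, -0.6], "slide": [-38, 31, -20], "jaw": 24}, {"dr": [0, 0, -1.2], "slide": [-76, 62, -40], "jaw": 24}, {"dr": [0, 0, -1.8], "slide": [-114, 93, -60], "jaw": 24}, {"dr": [0, 0, -2.4], "slide": [-152, 125, -70], "jaw": 24}, {"dr": [0, 0, -3.0], "slide": [-190, 156, -70], "jaw": 24}, {"dr": [0, 0, -3.6], "slide": [-228, 187, -70], "jaw": 24}, {"dr": [0, 0, -4.2], "slide": [-266, 218, -70], "jaw": 24}, {"dr": [0, 0, -5.0], "slide": [-304, 250, -70], "jaw": 24}]}}

```text
clock: 1.1
position: [392.9, -279.6, 301.0]
ee_rot: [-0.466, 0.885, 0.0, -0.0]
contact_force: [0.2, -0.7, 0.8]
gripper_width: 24.0
grasp_force: 0.0
```

```bash
cat >> h.py <<'E'
def go(x,y,z,yaw):
    "slide and dr to reach TCP (x,y,z), tool down, tool y along -(rail x) at yaw"
    s=arm.read_state(); r=R.from_quat(s["ee_rot"]); c,n=np.cos(yaw),np.sin(yaw)
    w=R.from_matrix(np.array([[n,-c,0],[-c,-n,0],[0,0,-1]]))
    print("t",s["clock"],"pos",s["position"],"F",s["contact_force"],"w",s["gripper_width"],"g",s["grasp_force"])
    print("slide",r.inv().apply(np.array([x,y,z])-s["position"]),"dr",(r.inv()*w).as_rotvec()/np.radians(8))
    print("R",r.as_matrix().round(3).tolist())
E
python3 -c "
from h import *
go(619,40,300,0.105)"
```

```text
t 1.1 pos [ 392.88 -279.62  301.05] F [ 0.25 -0.69  0.79] w 24.02272038430678 g 0.0
slide [-391.48   -5.6     1.07] dr [ 0.    0.   -5.06]
R [[-0.566, -0.825, -0.0], [-0.825, 0.566, 0.0], [-0.0, 0.0, -1.0]]
```

Call:
{"op": "step_arm", "data": {"motion": [{"dr": [0, 0, -0.7], "slide": [-55, -1, 0], "jaw": 20}, {"dr": [0, 0, -1.4], "slide": [-110, -2, 0], "jaw": 20}, {"dr": [0, 0, -2.1], "slide": [-165, -3, 0], "jaw": 20}, {"dr": [0, 0, -2.8], "slide": [-220, -4, 0], "jaw": 20}, {"dr": [0, 0, -3.5], "slide": [-275, -5, 0], "jaw": 20}, {"dr": [0, 0, -4.2], "slide": [-330, -5.5, 0], "jaw": 20}, {"dr": [0, 0, -5.05], "slide": [-380, -5.6, 0], "jaw": 20}, {"dr": [0, 0, -5.05], "slide": [-391.5, -5.6, 0], "jaw": 20}]}}

```text
clock: 2.1
position: [620.5, 40.2, 299.5]
ee_rot: [0.743, -0.67, -0.001, 0.001]
contact_force: [-0.6, -0.6, -0.4]
gripper_width: 20.3
grasp_force: 0.0
```

```bash
python3 -c "
from h import *
go(619,40,262,0.105)
for n in('scene','top'): cv2.imwrite(f'pics/{n}1.png',optics.get_image(n))
b=cv2.imread('pics/scene1.png')[130:230,195:325];cv2.imwrite('pics/sc1.png',cv2.resize(b,None,fx=6,fy=6,interpolation=cv2.INTER_CUBIC))"
```

```text
t 2.1 pos [620.5   40.18 299.51] F [-0.6  -0.63 -0.41] w 20.32133079620188 g 0.0
slide [ 0.02  1.42 37.52] dr [ 0.02  0.   -0.02]
R [[0.103, -0.995, -0.002], [-0.995, -0.103, -0.0], [-0.0, 0.002, -1.0]]
```

View pics/sc1.png

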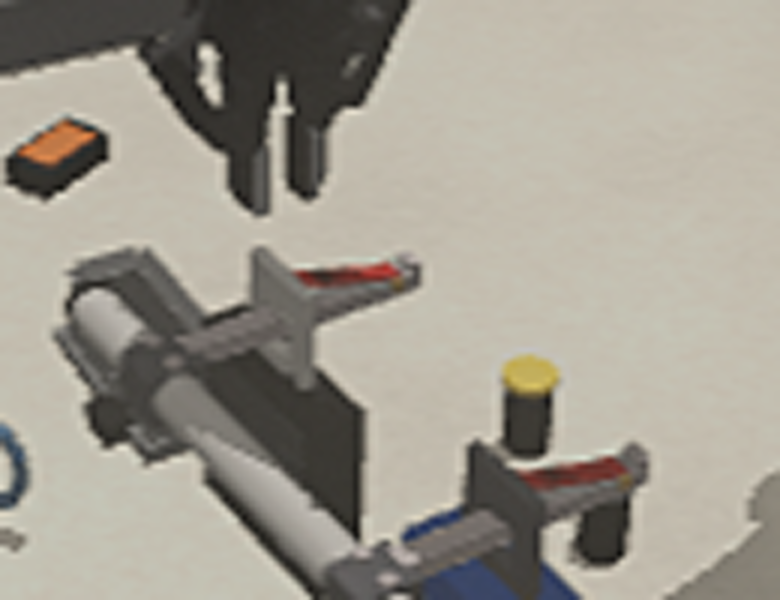

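The scene crop shows the fingertips at (255,212) and (305,195), straddling a centre of about (280,203), with the tab top centred at about (287,270) below. I'll check this against the calibration.

```bash
python3 -c "
from h import *
f=lambda p:(proj('scene',p)[0]-[195,130]+.5)*6-.5
u=np.array([np.cos(.105),np.sin(.105),0]);v=np.array([-u[1],u[0],0])
P=np.array([620.5,40.2,301.])
for k in(-17,-10,10,17): print('finger',k,f(P+k*u-11*v),f(P+k*u+11*v))
T=np.array([619.3,40,257.]); print('tab corners',[f(T+a*u+b*v) for a in(-4,4) for b in(-25,25)])
"
```

```text
finger -17 [293.6  176.15] [318.93 197.59]
finger -10 [281.04 180.36] [306.27 201.91]
finger 10 [244.76 192.5 ] [269.73 214.38]
finger 17 [231.93 196.79] [256.79 218.79]
tab corners [array([257.12, 246.93]), array([313.05, 297.22]), array([243.01, 251.83]), array([298.71, 302.42])]
```

Call:
{"op": "step_arm", "data": {"motion": [{"slide": [0, 2.5, 6], "dr": [0, 0, 0], "jaw": 20}, {"slide": [0, 2.5, 14], "dr": [0, 0, 0], "jaw": 20}, {"slide": [0, 2.5, 22], "dr": [0, 0, 0], "jaw": 20}, {"slide": [0, 2.5, 29], "dr": [0, 0, 0], "jaw": 20}, {"slide": [0, 2.5, 34], "dr": [0, 0, 0], "jaw": 20}, {"slide": [0, 2.5, 37], "dr": [0, 0, 0], "jaw": 20}, {"slide": [0, 2.5, 38], "dr": [0, 0, 0], "jaw": 20}, {"slide": [0, 2.5, 38], "dr": [0, 0, 0], "jaw": 20}]}}

```text
clock: 3.2
position: [617.3, 37.5, 263.4]
ee_rot: [0.742, -0.671, 0.0, -0.0]
contact_force: [0.3, -0.1, 0.2]
gripper_width: 19.7
grasp_force: 0.0
```

```bash
python3 -c "
from h import *
go(618,40,250,0.105)
cv2.imwrite('pics/scene2.png',optics.get_image('scene'))
b=cv2.imread('pics/scene2.png')[145:195,222:282];cv2.imwrite('pics/sc2.png',cv2.resize(b,None,fx=12,fy=12,interpolation=cv2.INTER_CUBIC))"
```

```text
t 3.2 pos [617.27  37.5  263.43] F [ 0.27 -0.13  0.21] w 19.663295523295705 g 0.0
slide [-2.41 -0.97 13.43] dr [-0.   -0.   -0.03]
R [[0.1, -0.995, 0.0], [-0.995, -0.1, 0.0], [0.0, -0.0, -1.0]]
```

View pics/sc2.png

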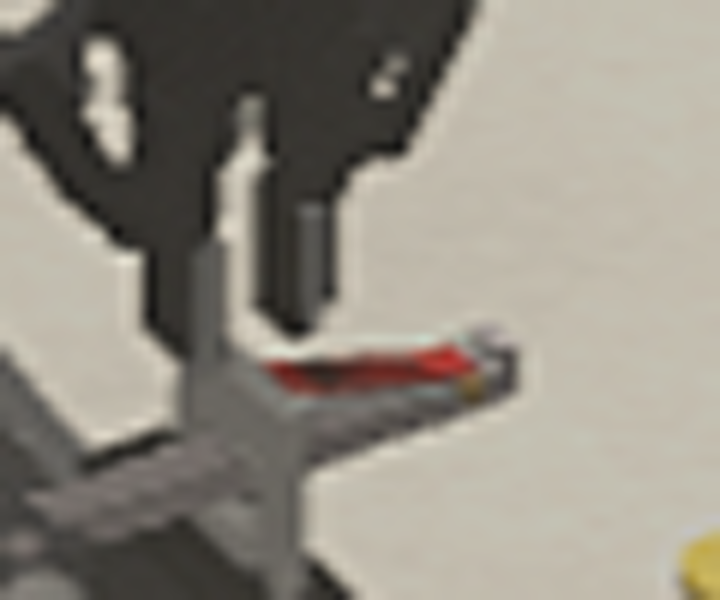

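The fingers straddle the tab: the rear finger is at 145–225, the front at 255–335, and the tab at about 187–302, with the tip just over the keeper. Next I correct y and descend slowly while watching the force.

Call:
{"op": "step_arm", "data": {"motion": [{"slide": [-2.4, -0.8, 0], "dr": [0, 0, 0], "jaw": 20}, {"slide": [-2.4, -0.8, 2], "dr": [0, 0, 0], "jaw": 20}, {"slide": [-2.4, -0.8, 4], "dr": [0, 0, 0], "jaw": 20}, {"slide": [-2.4, -0.8, 6], "dr": [0, 0, 0], "jaw": 20}, {"slide": [-2.4, -0.8, 8], "dr": [0, 0, 0], "jaw": 20}, {"slide": [-2.4, -0.8, 10], "dr": [0, 0, 0], "jaw": 20}, {"slide": [-2.4, -0.8, 11], "dr": [0, 0, 0], "jaw": 20}, {"slide": [-2.4, -0.8, 11], "dr": [0, 0, 0], "jaw": 20}]}}

```text
clock: 4.25
position: [617.7, 39.9, 252.2]
ee_rot: [0.742, -0.671, -0.0, 0.0]
contact_force: [0.0, -0.4, 0.5]
gripper_width: 20.3
grasp_force: 0.0
```

Call:
{"op": "step_arm", "data": {"motion": [{"slide": [0, 0, 1], "dr": [0, 0, 0], "jaw": 20}, {"slide": [0, 0, 2], "dr": [0, 0, 0], "jaw": 20}, {"slide": [0, 0, 3], "dr": [0, 0, 0], "jaw": 20}, {"slide": [0, 0, 4], "dr": [0, 0, 0], "jaw": 20}, {"slide": [0, 0, 5], "dr": [0, 0, 0], "jaw": 20}, {"slide": [0, 0, 6], "dr": [0, 0, 0], "jaw": 20}, {"slide": [0, 0, 7], "dr": [0, 0, 0], "jaw": 20}, {"slide": [0, 0, 7], "dr": [0, 0, 0], "jaw": 20}]}}

```text
clock: 5.25
position: [618.2, 39.8, 245.8]
ee_rot: [0.742, -0.671, 0.001, -0.0]
contact_force: [0.1, -0.2, 5.1]
gripper_width: 19.9
grasp_force: 2.5
```

Call:
{"op": "step_arm", "data": {"motion": [{"slide": [0, 0, 1], "dr": [0, 0, 0], "jaw": 20}, {"slide": [0, 0, 2], "dr": [0, 0, 0], "jaw": 20}, {"slide": [0, 0, 3], "dr": [0, 0, 0], "jaw": 20}, {"slide": [0, 0, 4], "dr": [0, 0, 0], "jaw": 20}, {"slide": [0, 0, 5], "dr": [0, 0, 0], "jaw": 20}, {"slide": [0, 0, 6], "dr": [0, 0, 0], "jaw": 20}, {"slide": [0, 0, 7], "dr": [0, 0, 0], "jaw": 20}, {"slide": [0, 0, 7], "dr": [0, 0, 0], "jaw": 20}]}}

```text
clock: 6.25
position: [619.4, 39.9, 239.9]
ee_rot: [0.742, -0.671, 0.002, -0.002]
contact_force: [1.2, -0.5, 6.8]
gripper_width: 19.9
grasp_force: 3.4
```

Call:
{"op": "step_arm", "data": {"motion": [{"slide": [0, 0.5, 1], "dr": [0, 0, 0], "jaw": 20}, {"slide": [0, 1, 2], "dr": [0, 0, 0], "jaw": 20}, {"slide": [0, 1, 3], "dr": [0, 0, 0], "jaw": 20}, {"slide": [0, 1, 4], "dr": [0, 0, 0], "jaw": 20}, {"slide": [0, 1, 5], "dr": [0, 0, 0], "jaw": 20}, {"slide": [0, 1, 6], "dr": [0, 0, 0], "jaw": 20}, {"slide": [0, 1, 7], "dr": [0, 0, 0], "jaw": 20}, {"slide": [0, 1, 7], "dr": [0, 0, 0], "jaw": 20}]}}

```text
clock: 7.25
position: [620.1, 40.0, 234.2]
ee_rot: [0.742, -0.67, 0.003, -0.003]
contact_force: [5.2, -1.6, 8.6]
gripper_width: 20.0
grasp_force: 4.3
```

```bash
python3 -c "
from h import *
go(618,40,225,0.105)
cv2.imwrite('pics/scene3.png',optics.get_image('scene'))
b=cv2.imread('pics/scene3.png')[145:195,222:282];cv2.imwrite('pics/sc3.png',cv2.resize(b,None,fx=12,fy=12,interpolation=cv2.INTER_CUBIC))"
```

```text
t 7.25 pos [620.13  39.97 234.22] F [ 5.24 -1.58  8.58] w 19.964343992605716 g 4.341408951440826
slide [-0.25  2.21  9.2 ] dr [-0.07 -0.   -0.03]
R [[0.101, -0.995, 0.01], [-0.995, -0.101, 0.0], [0.001, -0.01, -1.0]]
```

View pics/sc3.png

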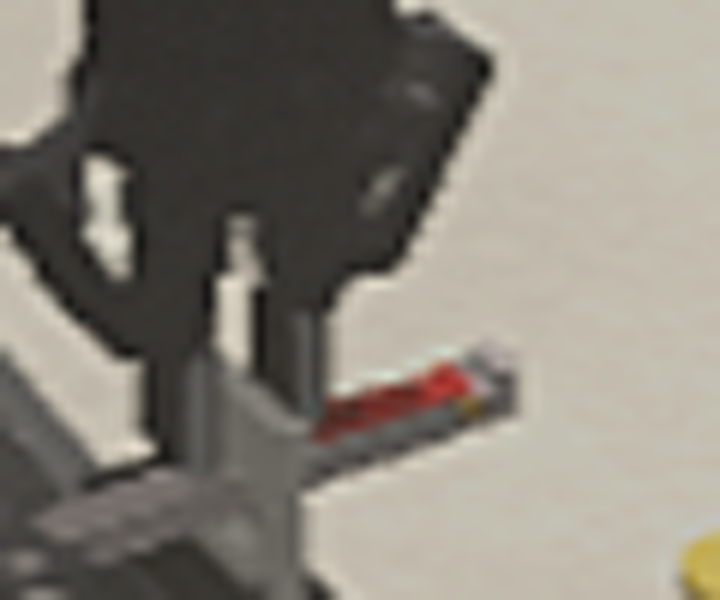

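The keeper is nearly flush, running along the bar from (310,440) to (470,375), and the fingers straddle the tab. I'll keep pressing and ease off sideways.

Call:
{"op": "step_arm", "data": {"motion": [{"slide": [0, -0.5, 1], "dr": [0, 0, 0], "jaw": 20}, {"slide": [0, -1, 1.5], "dr": [0, 0, 0], "jaw": 20}, {"slide": [0, -1.5, 2], "dr": [0, 0, 0], "jaw": 20}, {"slide": [0, -1.5, 2.5], "dr": [0, 0, 0], "jaw": 20}, {"slide": [0, -1.5, 3], "dr": [0, 0, 0], "jaw": 20}, {"slide": [0, -1.5, 3.5], "dr": [0, 0, 0], "jaw": 20}, {"slide": [0, -1.5, 4], "dr": [0, 0, 0], "jaw": 20}, {"slide": [0, -1.5, 4], "dr": [0, 0, 0], "jaw": 20}]}}

```text
clock: 8.3
position: [620.6, 40.0, 230.1]
ee_rot: [0.742, -0.67, 0.003, -0.003]
contact_force: [0.8, -0.5, 10.4]
gripper_width: 20.1
grasp_force: 4.9
```

Call:
{"op": "step_arm", "data": {"motion": [{"slide": [0, 0, 0.5], "dr": [0, 0, 0], "jaw": 20}, {"slide": [0, 0, 1], "dr": [0, 0, 0], "jaw": 20}, {"slide": [0, 0, 1.5], "dr": [0, 0, 0], "jaw": 20}, {"slide": [0, 0, 2], "dr": [0, 0, 0], "jaw": 20}, {"slide": [0, 0, 2.5], "dr": [0, 0, 0], "jaw": 20}, {"slide": [0, 0, 3], "dr": [0, 0, 0], "jaw": 20}, {"slide": [0, 0, 3], "dr": [0, 0, 0], "jaw": 20}, {"slide": [0, 0, 3], "dr": [0, 0, 0], "jaw": 20}]}}

```text
clock: 9.3
position: [620.7, 39.9, 228.0]
ee_rot: [0.742, -0.67, 0.003, -0.003]
contact_force: [1.3, -0.4, 11.9]
gripper_width: 20.1
grasp_force: 6.1
```

Call:
{"op": "step_arm", "data": {"motion": [{"slide": [0, 0, 0], "dr": [0, 0, 0], "jaw": 17}, {"slide": [0, 0, 0], "dr": [0, 0, 0], "jaw": 15}, {"slide": [0, 0, 0], "dr": [0, 0, 0], "jaw": 13}, {"slide": [0, 0, 0], "dr": [0, 0, 0], "jaw": 11}, {"slide": [0, 0, 0], "dr": [0, 0, 0], "jaw": 9}, {"slide": [0, 0, 0], "dr": [0, 0, 0], "jaw": 7}, {"slide": [0, 0, 0], "dr": [0, 0, 0], "jaw": 5}, {"slide": [0, 0, 0], "dr": [0, 0, 0], "jaw": 3}]}}

```text
clock: 10.3
position: [618.0, 39.6, 227.2]
ee_rot: [0.742, -0.671, 0.001, -0.0]
contact_force: [-4.2, -0.9, 13.9]
gripper_width: 6.9
grasp_force: 64.9
```

```bash
python3 -c "
from h import *
go(618,40,225,0.105)
cv2.imwrite('pics/scene4.png',optics.get_image('scene'))
b=cv2.imread('pics/scene4.png')[145:195,222:282];cv2.imwrite('pics/sc4.png',cv2.resize(b,None,fx=12,fy=12,interpolation=cv2.INTER_CUBIC))"
```

```text
t 10.3 pos [618.03  39.57 227.23] F [-4.21 -0.85 13.87] w 6.949960294235122 g 64.87965378910303
slide [-0.44 -0.01  2.23] dr [-0.01 -0.01 -0.03]
R [[0.101, -0.995, 0.001], [-0.995, -0.101, -0.001], [0.001, -0.001, -1.0]]
```

View pics/sc4.png

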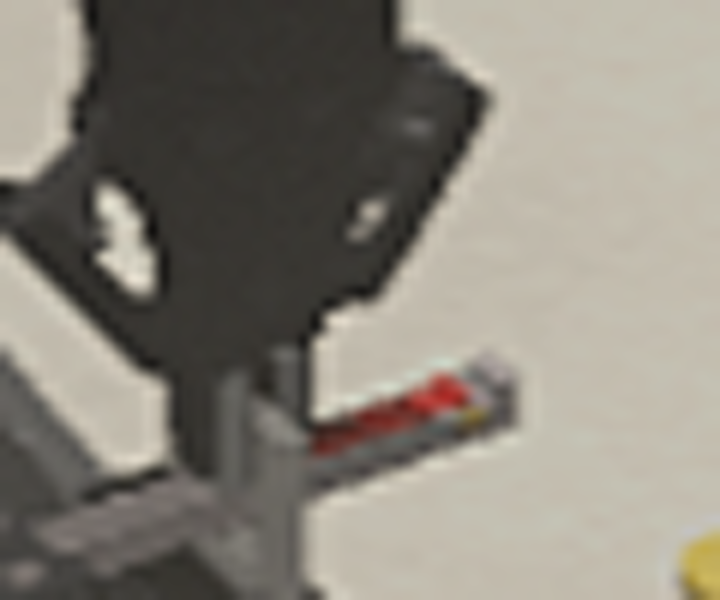

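The web is gripped (6.9 mm opening), the keeper lies flush along the bar from (315,445) to (470,390), and the press is 14 N. I start drawing the tab out.

Call:
{"op": "step_arm", "data": {"motion": [{"slide": [0, 1.5, 0.3], "dr": [0, 0, 0], "jaw": 3}, {"slide": [0, 3, 0.5], "dr": [0, 0, 0], "jaw": 3}, {"slide": [0, 5, 0.7], "dr": [0, 0, 0], "jaw": 3}, {"slide": [0, 7, 0.9], "dr": [0, 0, 0], "jaw": 3}, {"slide": [0, 9, 1.1], "dr": [0, 0, 0], "jaw": 3}, {"slide": [0, 11, 1.3], "dr": [0, 0, 0], "jaw": 3}, {"slide": [0, 13, 1.5], "dr": [0, 0, 0], "jaw": 3}, {"slide": [0, 15, 1.7], "dr": [0, 0, 0], "jaw": 3}]}}

```text
clock: 11.35
position: [610.1, 39.7, 228.1]
ee_rot: [0.742, -0.67, 0.007, -0.008]
contact_force: [7.8, 0.3, 12.4]
gripper_width: 6.8
grasp_force: 65.1
```

Call:
{"op": "step_arm", "data": {"motion": [{"slide": [0, 0, 0.5], "dr": [0, 0, 0], "jaw": 3}, {"slide": [0, 0, 1], "dr": [0, 0, 0], "jaw": 3}, {"slide": [0, 0.5, 1], "dr": [0, 0, 0], "jaw": 3}, {"slide": [0, 1, 1], "dr": [0, 0, 0], "jaw": 3}, {"slide": [0, 1.5, 1], "dr": [0, 0, 0], "jaw": 3}, {"slide": [0, 2, 1], "dr": [0, 0, 0], "jaw": 3}, {"slide": [0, 2.5, 1], "dr": [0, 0, 0], "jaw": 3}, {"slide": [0, 3, 1], "dr": [0, 0, 0], "jaw": 3}]}}

```text
clock: 12.35
position: [607.9, 39.5, 227.6]
ee_rot: [0.742, -0.67, 0.007, -0.008]
contact_force: [8.7, 0.3, 13.5]
gripper_width: 7.4
grasp_force: 65.9
```

```bash
python3 -c "
from h import *
go(600,38,228,0.105)
cv2.imwrite('pics/scene5.png',optics.get_image('scene'))
b=cv2.imread('pics/scene5.png')[145:195,222:282];cv2.imwrite('pics/sc5.png',cv2.resize(b,None,fx=12,fy=12,interpolation=cv2.INTER_CUBIC))"
```

```text
t 12.35 pos [607.87  39.47 227.64] F [ 8.75  0.35 13.47] w 7.372907100221919 g 65.93394470481144
slide [ 0.65  7.97 -0.53] dr [-0.16  0.   -0.02]
R [[0.102, -0.995, 0.022], [-0.995, -0.102, 0.003], [-0.001, -0.022, -1.0]]
```

View pics/sc5.png

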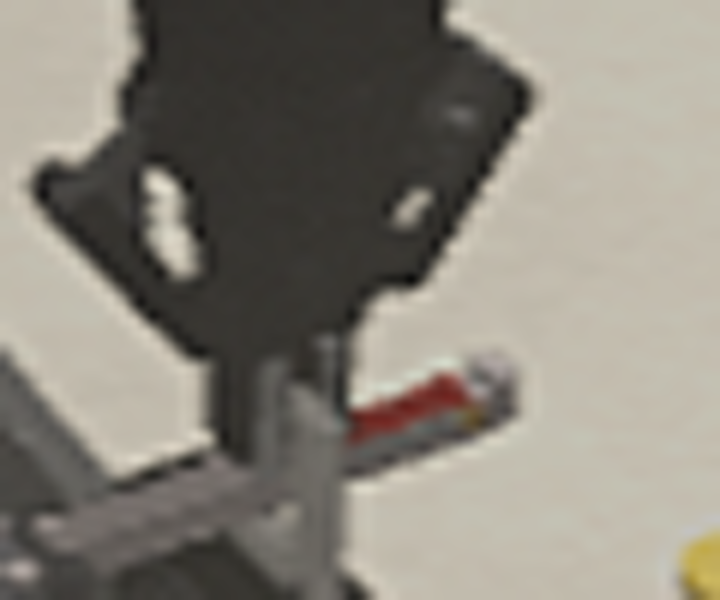

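The tab and fingers have moved about 10 mm along the bar (tab edge at 342, was 305). The keeper is still flush, and the side-to-press force ratio is steady, so this is plain sliding. I continue.

Call:
{"op": "step_arm", "data": {"motion": [{"slide": [0, 2, 0.3], "dr": [0, 0, 0], "jaw": 3}, {"slide": [0, 4, 0.5], "dr": [0, 0, 0], "jaw": 3}, {"slide": [0, 6, 0.8], "dr": [0, 0, 0], "jaw": 3}, {"slide": [0, 8, 1.0], "dr": [0, 0, 0], "jaw": 3}, {"slide": [0, 10, 1.2], "dr": [0, 0, 0], "jaw": 3}, {"slide": [0, 12, 1.4], "dr": [0, 0, 0], "jaw": 3}, {"slide": [0, 14, 1.6], "dr": [0, 0, 0], "jaw": 3}, {"slide": [0, 16, 1.8], "dr": [0, 0, 0], "jaw": 3}]}}

```text
clock: 13.4
position: [592.7, 38.1, 226.5]
ee_rot: [0.742, -0.67, 0.008, -0.009]
contact_force: [9.8, 1.3, 14.5]
gripper_width: 6.8
grasp_force: 67.6
```

Call:
{"op": "step_arm", "data": {"motion": [{"slide": [0, 2, 0.3], "dr": [0, 0, 0], "jaw": 3}, {"slide": [0, 4, 0.5], "dr": [0, 0, 0], "jaw": 3}, {"slide": [0, 6, 0.8], "dr": [0, 0, 0], "jaw": 3}, {"slide": [0, 8, 1.0], "dr": [0, 0, 0], "jaw": 3}, {"slide": [0, 10, 1.2], "dr": [0, 0, 0], "jaw": 3}, {"slide": [0, 12, 1.4], "dr": [0, 0, 0], "jaw": 3}, {"slide": [0, 14, 1.5], "dr": [0, 0, 0], "jaw": 3}, {"slide": [0, 16, 1.5], "dr": [0, 0, 0], "jaw": 3}]}}

```text
clock: 14.4
position: [578.3, 36.8, 226.1]
ee_rot: [0.743, -0.67, 0.009, -0.011]
contact_force: [10.4, 1.1, 16.4]
gripper_width: 7.2
grasp_force: 62.3
```

```bash
python3 -c "
from h import *
go(560,34,234,0.105)"
```

```text
t 14.4 pos [578.34  36.78 226.13] F [10.45  1.14 16.41] w 7.240762251425676 g 62.299439096823335
slide [ 0.87 18.3  -8.4 ] dr [-0.2   0.01 -0.01]
R [[0.103, -0.994, 0.028], [-0.995, -0.103, 0.004], [-0.001, -0.028, -1.0]]
```

Call:
{"op": "step_arm", "data": {"motion": [{"slide": [0, -1, -2], "dr": [0, 0, 0], "jaw": 3}, {"slide": [0, -2, -4], "dr": [0, 0, 0], "jaw": 3}, {"slide": [0, -2, -6], "dr": [0, 0, 0], "jaw": 3}, {"slide": [0, -2, -8], "dr": [0, 0, 0], "jaw": 3}, {"slide": [0, -2, -10], "dr": [0, 0, 0], "jaw": 3}, {"slide": [0, -2, -12], "dr": [0, 0, 0], "jaw": 3}, {"slide": [0, -2, -14], "dr": [0, 0, 0], "jaw": 3}, {"slide": [0, -2, -14], "dr": [0, 0, 0], "jaw": 3}]}}

```text
clock: 15.4
position: [575.5, 36.4, 236.0]
ee_rot: [0.742, -0.67, 0.004, -0.006]
contact_force: [5.9, 1.2, 8.5]
gripper_width: 6.9
grasp_force: 61.2
```

Call:
{"op": "step_arm", "data": {"motion": [{"slide": [0, 0, -1], "dr": [0, 0, 0], "jaw": 3}, {"slide": [0, 0, -2], "dr": [0, 0, 0], "jaw": 3}, {"slide": [0, 0, -3], "dr": [0, 0, 0], "jaw": 3}, {"slide": [0, 0, -4], "dr": [0, 0, 0], "jaw": 3}, {"slide": [0, 1.5, -4.5], "dr": [0, 0, 0], "jaw": 3}, {"slide": [0, 3, -5], "dr": [0, 0, 0], "jaw": 3}, {"slide": [0, 4.5, -5.5], "dr": [0, 0, 0], "jaw": 3}, {"slide": [0, 6, -6], "dr": [0, 0, 0], "jaw": 3}]}}

```text
clock: 16.4
position: [566.1, 35.2, 239.3]
ee_rot: [0.742, -0.671, 0.001, -0.002]
contact_force: [2.4, 0.8, 5.0]
gripper_width: 6.8
grasp_force: 60.5
```

Call:
{"op": "step_arm", "data": {"motion": [{"slide": [0, 1, -0.5], "dr": [0, 0, 0], "jaw": 3}, {"slide": [0, 2, -1], "dr": [0, 0, 0], "jaw": 3}, {"slide": [0, 3, -1.5], "dr": [0, 0, 0], "jaw": 3}, {"slide": [0, 4, -2], "dr": [0, 0, 0], "jaw": 3}, {"slide": [0, 5, -2.5], "dr": [0, 0, 0], "jaw": 3}, {"slide": [0, 6, -3], "dr": [0, 0, 0], "jaw": 3}, {"slide": [0, 7, -3.5], "dr": [0, 0, 0], "jaw": 3}, {"slide": [0, 8, -4], "dr": [0, 0, 0], "jaw": 3}]}}

```text
clock: 17.4
position: [555.6, 33.6, 241.5]
ee_rot: [0.742, -0.671, -0.001, 0.001]
contact_force: [-0.1, 0.5, -1.4]
gripper_width: 6.7
grasp_force: 59.4
```

Call:
{"op": "step_arm", "data": {"motion": [{"slide": [0, 0, -0.5], "dr": [0, 0, 0], "jaw": 3}, {"slide": [0, 0, -1], "dr": [0, 0, 0], "jaw": 3}, {"slide": [0, 0, -1.5], "dr": [0, 0, 0], "jaw": 3}, {"slide": [0, 0, -2], "dr": [0, 0, 0], "jaw": 3}, {"slide": [0, 0, -2.5], "dr": [0, 0, 0], "jaw": 3}, {"slide": [0, 0, -3], "dr": [0, 0, 0], "jaw": 3}, {"slide": [0, 0, -3.5], "dr": [0, 0, 0], "jaw": 3}, {"slide": [0, 0, -3.5], "dr": [0, 0, 0], "jaw": 3}]}}

```text
clock: 18.4
position: [556.5, 33.8, 245.9]
ee_rot: [0.742, -0.671, 0.0, -0.0]
contact_force: [-0.2, -0.4, -2.9]
gripper_width: 7.1
grasp_force: 58.6
```

Call:
{"op": "step_arm", "data": {"motion": [{"slide": [0, 1, 0], "dr": [0, 0, 0], "jaw": 3}, {"slide": [0, 2, 0], "dr": [0, 0, 0], "jaw": 3}, {"slide": [0, 3, 0], "dr": [0, 0, 0], "jaw": 3}, {"slide": [0, 4, 0], "dr": [0, 0, 0], "jaw": 3}, {"slide": [0, 5, 0], "dr": [0, 0, 0], "jaw": 3}, {"slide": [0, 6, 0], "dr": [0, 0, 0], "jaw": 3}, {"slide": [0, 7, 0], "dr": [0, 0, 0], "jaw": 3}, {"slide": [0, 8, 0], "dr": [0, 0, 0], "jaw": 3}]}}

```text
clock: 19.4
position: [548.5, 32.9, 245.8]
ee_rot: [0.742, -0.671, 0.0, 0.0]
contact_force: [-0.3, 0.2, -3.2]
gripper_width: 7.1
grasp_force: 58.5
```

Call:
{"op": "step_arm", "data": {"motion": [{"slide": [0, 2, 0], "dr": [0, 0, 0], "jaw": 3}, {"slide": [0, 5, 0], "dr": [0, 0, 0], "jaw": 3}, {"slide": [0, 8, 0], "dr": [0, 0, 0], "jaw": 3}, {"slide": [0, 12, 0], "dr": [0, 0, 0], "jaw": 3}, {"slide": [0, 17, 0], "dr": [0, 0, 0], "jaw": 3}, {"slide": [0, 23, 0], "dr": [0, 0, 0], "jaw": 3}, {"slide": [0, 29, 0], "dr": [0, 0, 0], "jaw": 3}, {"slide": [0, 35, 0], "dr": [0, 0, 0], "jaw": 3}]}}

```text
clock: 20.4
position: [513.3, 29.4, 245.9]
ee_rot: [0.742, -0.671, -0.0, -0.0]
contact_force: [0.1, 0.3, -2.9]
gripper_width: 6.8
grasp_force: 58.5
```

```bash
python3 -c "
from h import *
go(579.7,-223,240,0.016)"
```

```text
t 20.4 pos [513.26  29.39 245.85] F [ 0.12  0.31 -2.93] w 6.847579849426334 g 58.515209555625916
slide [257.77 -40.84   5.84] dr [-0.   0.   0.6]
R [[0.1, -0.995, 0.0], [-0.995, -0.1, 0.0], [-0.0, -0.0, -1.0]]
```

Call:
{"op": "step_arm", "data": {"motion": [{"slide": [15, 0, 0], "dr": [0, 0, 0], "jaw": 3}, {"slide": [45, 0, 0], "dr": [0, 0, 0], "jaw": 3}, {"slide": [90, -5, 0], "dr": [0, 0, 0.1], "jaw": 3}, {"slide": [140, -15, 0], "dr": [0, 0, 0.3], "jaw": 3}, {"slide": [190, -25, 0], "dr": [0, 0, 0.5], "jaw": 3}, {"slide": [230, -35, 0], "dr": [0, 0, 0.6], "jaw": 3}, {"slide": [252, -40, 0], "dr": [0, 0, 0.6], "jaw": 3}, {"slide": [257.8, -41, 0], "dr": [0, 0, 0.6], "jaw": 3}]}}

```text
clock: 21.4
position: [580.2, -224.4, 245.1]
ee_rot: [0.712, -0.702, -0.0, 0.0]
contact_force: [0.2, -0.2, -2.1]
gripper_width: 6.9
grasp_force: 58.6
```

Run:
```python
from h import *
go(579.5,-223,201,0.016)
t=optics.get_image("top"); s=optics.get_image("scene"); cv2.imwrite("pics/t6.png",t); cv2.imwrite("pics/s6.png",s)
# check right keeper/left keeper red blobs, before vs now
for n,a,b in(("top",cv2.imread("pics/top0.png"),t),("scene",cv2.imread("pics/scene0.png"),s)):
    for im in(a,b):
        m=((im[:,:,2].astype(int)-im[:,:,1]>60)&(im[:,:,2].astype(int)-im[:,:,0]>60)).astype(np.uint8)
        k,l,st,c=cv2.connectedComponentsWithStats(m[100:260,140:300])
        print(n,[(c[i]+[140,100],st[i,4]) for i in range(1,k) if st[i,4]>8])
```

```text
t 21.4 pos [ 580.24 -224.4   245.14] F [ 0.24 -0.21 -2.07] w 6.927767244672953 g 58.55169475078583
slide [-1.4   0.67 44.14] dr [ 0.01  0.   -0.01]
R [[0.015, -1.0, -0.001], [-1.0, -0.015, 0.0], [-0.0, 0.001, -1.0]]
top [(array([168.15, 170.77]), np.int32(13)), (array([236.72, 177.85]), np.int32(39)), (array([169.71, 182.75]), np.int32(48))]
top [(array([235.73, 165.82]), np.int32(11)), (array([169.03, 179.39]), np.int32(62)), (array([236.62, 177.42]), np.int32(45))]
scene [(array([203.95, 153.47]), np.int32(43)), (array([255. , 175.2]), np.int32(20)), (array([290.93, 208.2 ]), np.int32(40))]
scene [(array([203.55, 153.55]), np.int32(40)), (array([256.47, 174.32]), np.int32(19)), (array([292.69, 207.75]), np.int32(32)), (array([283., 209.]), np.int32(9))]
```

Call:
{"op": "step_arm", "data": {"motion": [{"slide": [-1, 0.5, 4], "dr": [0, 0, 0], "jaw": 3}, {"slide": [-1, 0.5, 10], "dr": [0, 0, 0], "jaw": 3}, {"slide": [-1, 0.5, 18], "dr": [0, 0, 0], "jaw": 3}, {"slide": [-1, 0.5, 26], "dr": [0, 0, 0], "jaw": 3}, {"slide": [-1, 0.5, 33], "dr": [0, 0, 0], "jaw": 3}, {"slide": [-1, 0.5, 38], "dr": [0, 0, 0], "jaw": 3}, {"slide": [-1, 0.5, 40], "dr": [0, 0, 0], "jaw": 3}, {"slide": [-1, 0.5, 40], "dr": [0, 0, 0], "jaw": 3}]}}

```text
clock: 22.5
position: [579.9, -222.0, 205.8]
ee_rot: [0.713, -0.701, 0.0, -0.0]
contact_force: [0.2, 0.4, -2.1]
gripper_width: 7.2
grasp_force: 58.5
```

```bash
python3 -c "
from h import *
go(579.5,-223,201,0.016)
cv2.imwrite('pics/t7.png',optics.get_image('top'))"
```

```text
t 22.5 pos [ 579.87 -222.02  205.82] F [ 0.22  0.36 -2.13] w 7.163454986765615 g 58.510576486587524
slide [0.97 0.39 4.82] dr [-0. -0.  0.]
R [[0.016, -1.0, 0.0], [-1.0, -0.016, -0.0], [0.0, -0.0, -1.0]]
```

Call:
{"op": "step_arm", "data": {"motion": [{"slide": [1, 0.3, 2], "dr": [0, 0, 0], "jaw": 3}, {"slide": [1, 0.3, 5], "dr": [0, 0, 0], "jaw": 3}, {"slide": [1, 0.3, 8], "dr": [0, 0, 0], "jaw": 3}, {"slide": [1, 0.3, 11], "dr": [0, 0, 0], "jaw": 3}, {"slide": [1, 0.3, 14], "dr": [0, 0, 0], "jaw": 3}, {"slide": [1, 0.3, 17], "dr": [0, 0, 0], "jaw": 3}, {"slide": [1, 0.3, 19], "dr": [0, 0, 0], "jaw": 3}, {"slide": [1, 0.3, 20], "dr": [0, 0, 0], "jaw": 3}]}}

```text
clock: 23.55
position: [579.5, -222.9, 185.7]
ee_rot: [0.713, -0.701, -0.0, 0.0]
contact_force: [-0.7, -0.3, -3.5]
gripper_width: 6.9
grasp_force: 58.6
```

No contact yet. I lower farther into the pocket.

Call:
{"op": "step_arm", "data": {"motion": [{"slide": [0, 0, 2], "dr": [0, 0, 0], "jaw": 3}, {"slide": [0, 0, 4], "dr": [0, 0, 0], "jaw": 3}, {"slide": [0, 0, 7], "dr": [0, 0, 0], "jaw": 3}, {"slide": [0, 0, 10], "dr": [0, 0, 0], "jaw": 3}, {"slide": [0, 0, 13], "dr": [0, 0, 0], "jaw": 3}, {"slide": [0, 0, 15], "dr": [0, 0, 0], "jaw": 3}, {"slide": [0, 0, 17], "dr": [0, 0, 0], "jaw": 3}, {"slide": [0, 0, 18], "dr": [0, 0, 0], "jaw": 3}]}}

```text
clock: 24.55
position: [579.5, -223.0, 167.7]
ee_rot: [0.713, -0.701, -0.0, 0.0]
contact_force: [-0.1, 0.4, -2.4]
gripper_width: 7.2
grasp_force: 58.6
```

Call:
{"op": "step_arm", "data": {"motion": [{"slide": [0, 0, 2], "dr": [0, 0, 0], "jaw": 3}, {"slide": [0, 0, 4], "dr": [0, 0, 0], "jaw": 3}, {"slide": [0, 0, 6], "dr": [0, 0, 0], "jaw": 3}, {"slide": [0, 0, 8], "dr": [0, 0, 0], "jaw": 3}, {"slide": [0, 0, 9], "dr": [0, 0, 0], "jaw": 3}, {"slide": [0, 0, 10], "dr": [0, 0, 0], "jaw": 3}, {"slide": [0, 0, 11], "dr": [0, 0, 0], "jaw": 3}, {"slide": [0, 0, 11.5], "dr": [0, 0, 0], "jaw": 3}]}}

```text
clock: 25.55
position: [579.5, -223.0, 156.3]
ee_rot: [0.713, -0.701, -0.0, 0.0]
contact_force: [0.0, 0.3, -2.8]
gripper_width: 6.6
grasp_force: 58.6
```

Call:
{"op": "step_arm", "data": {"motion": [{"slide": [0, 0, 0.5], "dr": [0, 0, 0], "jaw": 3}, {"slide": [0, 0, 1], "dr": [0, 0, 0], "jaw": 3}, {"slide": [0, 0, 1.5], "dr": [0, 0, 0], "jaw": 3}, {"slide": [0, 0, 2], "dr": [0, 0, 0], "jaw": 3}, {"slide": [0, 0, 2.5], "dr": [0, 0, 0], "jaw": 3}, {"slide": [0, 0, 3], "dr": [0, 0, 0], "jaw": 3}, {"slide": [0, 0, 3.5], "dr": [0, 0, 0], "jaw": 3}, {"slide": [0, 0, 4], "dr": [0, 0, 0], "jaw": 3}]}}

```text
clock: 26.55
position: [580.2, -222.9, 154.6]
ee_rot: [0.713, -0.701, 0.001, -0.0]
contact_force: [-2.5, 4.1, 9.7]
gripper_width: 6.8
grasp_force: 60.3
```

Call:
{"op": "step_arm", "data": {"motion": [{"slide": [0, 0, -1], "dr": [0, 0, 0], "jaw": 3}, {"slide": [0, 0, -1.5], "dr": [0, 0, 0], "jaw": 3}, {"slide": [0, 0, -1.5], "dr": [0, 0, 0], "jaw": 8}, {"slide": [0, 0, -1.5], "dr": [0, 0, 0], "jaw": 10}, {"slide": [0, 0, -1.5], "dr": [0, 0, 0], "jaw": 14}, {"slide": [0, 0, -1.5], "dr": [0, 0, 0], "jaw": 18}, {"slide": [0, 0, -1.5], "dr": [0, 0, 0], "jaw": 24}, {"slide": [0, 0, -1.5], "dr": [0, 0, 0], "jaw": 30}]}}

```text
clock: 27.55
position: [579.5, -223.0, 153.8]
ee_rot: [0.713, -0.701, 0.0, -0.0]
contact_force: [-0.0, -0.3, 0.7]
gripper_width: 30.1
grasp_force: 0.0
```

Call:
{"op": "step_arm", "data": {"motion": [{"slide": [0, 0, -4], "dr": [0, 0, 0], "jaw": 30}, {"slide": [0, 0, -10], "dr": [0, 0, 0], "jaw": 30}, {"slide": [0, 0, -20], "dr": [0, 0, 0], "jaw": 30}, {"slide": [0, 0, -35], "dr": [0, 0, 0], "jaw": 30}, {"slide": [0, 0, -55], "dr": [0, 0, 0], "jaw": 30}, {"slide": [0, 0, -80], "dr": [0, 0, 0], "jaw": 30}, {"slide": [0, 0, -110], "dr": [0, 0, 0], "jaw": 30}, {"slide": [0, 0, -140], "dr": [0, 0, 0], "jaw": 30}]}}

```text
clock: 28.55
position: [579.5, -223.0, 296.1]
ee_rot: [0.713, -0.701, 0.001, -0.0]
contact_force: [0.2, 0.8, -0.1]
gripper_width: 30.3
grasp_force: 0.0
```

Call:
{"op": "step_arm", "data": {"motion": [{"slide": [0, 30, -20], "dr": [0, 0, 0], "jaw": 30}, {"slide": [0, 70, -40], "dr": [0, 0, 0], "jaw": 30}, {"slide": [0, 110, -50], "dr": [0, 0, 0], "jaw": 30}, {"slide": [0, 150, -50], "dr": [0, 0, 0], "jaw": 30}, {"slide": [0, 180, -50], "dr": [0, 0, 0], "jaw": 30}, {"slide": [0, 200, -50], "dr": [0, 0, 0], "jaw": 30}, {"slide": [0, 200, -50], "dr": [0, 0, 0], "jaw": 30}, {"slide": [0, 200, -50], "dr": [0, 0, 0], "jaw": 30}]}}

```text
clock: 29.55
position: [380.3, -226.3, 344.0]
ee_rot: [0.713, -0.701, 0.0, -0.0]
contact_force: [1.0, -0.2, -0.5]
gripper_width: 29.9
grasp_force: 0.0
```

Run:
```python
from h import *
t=optics.get_image("top"); s=optics.get_image("scene"); cv2.imwrite("pics/t8.png",t); cv2.imwrite("pics/s8.png",s)
u=np.array([np.cos(.016),np.sin(.016),0]);v=np.array([-u[1],u[0],0])
for z in(177,187):
    T=np.array([579.5,-223,z])
    for n in("top","scene"): print(z,n,[proj(n,T+a*u+b*v)[0].round(1).tolist() for a in(-4,4) for b in(-25,25)])
g=cv2.cvtColor(t,cv2.COLOR_BGR2GRAY); c=proj("top",[579.5,-223,177])[0].round().astype(int); print(c)
print("top gray"); print(g[c[1]-12:c[1]+14,c[0]-26:c[0]+28:2])
gs=cv2.cvtColor(s,cv2.COLOR_BGR2GRAY); c=proj("scene",[579.5,-223,177])[0].round().astype(int); print(c)
print(gs[c[1]-14:c[1]+16,c[0]-14:c[0]+14])
```

```text
177 top [[336.9, 180.6], [319.4, 180.6], [336.9, 177.9], [319.3, 177.9]]
177 scene [[215.9, 149.2], [221.9, 156.0], [213.8, 149.8], [219.8, 156.5]]
187 top [[337.7, 180.1], [320.0, 180.1], [337.7, 177.3], [319.9, 177.3]]
187 scene [[215.8, 146.8], [221.8, 153.5], [213.7, 147.3], [219.7, 154.0]]
[328 179]
top gray
[[129 129 130 128 128 129 127 128 128 126 128 129 128 128 128 128 128 128
  129 127 129 130 127 128 128 129 128]
 [128 129 129 129 129 128 127 128 128 128 128 127 129 129 128 128 128 128
  128 128 126 129 128 129 128 130 129]
 [128 128 128 127 128 129 129 128 128 128 128 129 128 129 128 128 128 128
  126 127 128 129 129 129 127 129 128]
 [129 125 121 120 120 121 126 129 129 128 127 127 130 129 128 128 128 129
  126 126 127 128 129 128 127 128 128]
 [128 114  90  89  88  91 121 129 129 128 128 127 128 128 127 128 129 127
  126 127 127 128 129 128 128 128 128]
 [127  87  49  47  47  52 115 129 128 129 128 127 128 129 128 127 129 128
  127 127 127 128 128 127 126 128 130]
 [126  65  21  21  22  26 105 128 129 128 128 127 129 129 129 127 128 128
  126 127 127 127 128 126 127 128
[... 4974 characters left out ...]
197 191 187 187 193 156  51  49  55  57  55  70  98 116 144 131  95  97
  109 168 189 184 183 183 182 183 185 186]
 [187 184 184 187 194 160  60  46  54  58  54  52  76 102 118 110  97  98
  108 168 190 185 185 185 184 185 185 184]
 [185 184 183 185 191 166  88  53  52  56  56  50  72  95 111 108  97  99
  109 169 190 185 185 184 185 186 186 186]
 [185 184 183 184 189 163  85  50  53  54  57  53  50  84 104 103 102 100
  112 175 197 188 184 184 185 185 184 186]
 [183 182 183 184 191 164  85  49  59  59  54  58  54  54  88 104 101 102
   91 103 173 196 189 186 184 184 183 183]
 [183 183 182 184 190 164  85  55  62  59  57  55  57  54  64  73  92 107
   96  64  93 171 193 187 185 184 183 184]]
```

```bash
python3 -c "
from bench import arm
print(arm.job_done())"
```

```text
the job is handed in; nothing more can be done
None
```

The light came off the right hook with the keeper held down until the tab was clear of its free end. It now stands upright in the dock, with its tab top at the height expected for fully home. It touched the dock floor at about 12 N, the gripper has let go and the job is handed in.

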